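Load the slide carrier under the scanner's hold-down leaf and hold it flat

ROBOT

A 7-joint arm with a two-finger parallel gripper is mounted at the origin on the work surface. World frame = base frame: x ahead of the robot, y to its left, z up, the work surface at z = 0. Lengths are in mm, angles in rad, forces in N, time in s.
With the tool pointing down it reaches from about 400 to 900 mm from the base axis. Payload 5.5 kg.
Tool frame: the origin (TCP) lies where the fingers leave the gripper's body, on its centre line; the fingertips stand 73 mm ahead of it and the grasp point (between the pads) lies 54 mm ahead of it; z points along the fingers, y is the line along which they close (so a half turn about z gives the same grasp; the last joint's range is limited). The gripper opens to 85 mm and grips with 20 to 120 N. Pads are 22 mm wide; open, the fingers measure 114 mm over their backs; the gripper's body (76 mm by 85 mm) begins 54 mm behind the grasp point. The pads swing forward as they close: fully open they stand 13 mm farther back than shut.
Start: joints at [-0.962, 0.501, -0.427, 1.55, 0.221, 1.138, -0.21], TCP at [220.282, 611.534, 303.91] pointing down, gripper open.
Joint ranges: [-2.88, 2.88], [-0.31, 2.03], [-1.54, 1.56], [0.2, 2.42], [-1.41, 4.55], [0.19, 2.02], [-2.57, 2.57]. Speed limits (rad/s): [2.57, 2.57, 3.14, 3.14, 3.14, 3.14, 3.14].

INTERFACE

Orientations are given as a 3x3 rotation matrix whose columns are the frame's x, y, z axes.
In Python, from bench import r gives the robot as it stands. The module is installed in compiled form; this text tells all that it offers.
- The arm moves only by the tool jog_arm, never from a script. Its argument "moves" is one flat list of numbers, 7 for each row, row after row: the shift along the tool's x, y, z in mm, then the turn, a rotation vector about the tool's x, y, z in rad, then the finger opening in mm, from 0 to 85.4. A call has 1 to 10 rows; each row shifts and turns the commanded pose from where the row before left it, along the tool's axes as they then stand; what a row does not reach is not made up. A row lasts 1/10 s, in which the tool goes at most 50 mm and 8.59 degrees, less where a joint would pass 70% of its speed; a pose out of reach is approached as far as the arm can. A call is refused whole if a number of a shift passes 50 or a number of a turn 0.15, either way. A call with a gripper value outside its range is refused whole. The fingers move at their own pace and stop on an object; "force" is the grip in N (left out, the last holds). Time passes only in rows, so rows that do not move let the fingers close. It gives the time, the measured TCP pose, the force, the opening and the grip force at its end, in the units of the state.
- r.read_state(): the state, without advancing time (a new reading comes with each control period).
- r.camera(name): name is "scene" or "side" or "wrist"; returns (picture, depth): 400x640x3 uint8, red, green, blue; 400x640 float32, mm along the optical axis (not along the pixel's ray), 0 where there is no reading.
- r.camera_params(name): a dict with "camera_matrix" (3x3 intrinsics, pixels), "T" (4x4, takes a point from camera to world coordinates). Camera axes: x right, y down, z forward; pixel columns grow to the right and rows downward; lengths in mm; the calibration is good to about 2 mm. The wrist camera is an equidistant fisheye: a pixel r from the principal point sees the ray r / f radians off the axis. A picture is of the moment at which its call begins: read the wrist's pose just before it. camera_params takes no time and is no camera call; for the wrist camera it gives the pose at the moment of the call.
- r.hand_in(): hands the job in; it is judged then, once.
The state is a dict: "time_s": time; "qpos": joint angles; "qd": joint speeds; "tau": joint torques, N m; "tool_pos": TCP position; "eef_rot": TCP orientation; "force": force on the tool from outside, world axes, zero at the start; "torque": the same for the moment, N m; "gripper_width": opening from 0.0 (shut) to 1.0 (fully open); "grip_force": force on a finger pad.
Only numpy, scipy, OpenCV 4.12 (cv2) and the standard library are available. Lean on these libraries where they do the work, as an engineer would, in place of code of your own. Each camera call takes 0.05 s, during which the arm holds its last target. There are 200 camera calls.

TASK

Pull the slide scanner's drawer out to its stop. Then take the slide carrier by its tab, set it on the drawer's floor and slide the edge opposite the tab under the hinged leaf along the tray's left side (the side to the robot's left), fully home and square against that side wall, without lifting the leaf. Finish while holding it there, pressed down flat on the floor with light pressure, the drawer still fully out, and leave everything else on the bench alone.

Things in the scene. Friction and masses are not known exactly. Their poses are not given: they have to be found in the camera images.
- drawer (a joint): The scanner's loading drawer: sliding joint, m; 0 = fully shut, 0.170 = out to its stop. It slides level, along the -x axis of scanner (roughly towards the robot), with about 2 N of friction, and stays where it is left. It starts shut or up to 30 mm out.
- scanner: The fixed white slide scanner, a low box 262 mm wide (y), 280 mm deep (x), 88 mm high at the front, with a 42 mm higher hump from 120 mm behind the front face. Origin on the bench under the middle of its front face; x points into the machine, away from the robot, z up.
- handle (a point): Middle of the drawer's steel bar handle: a level round bar 10 mm thick, 100 mm long along the scanner's y, 48 mm above the bench, 40 mm clear in front of the drawer's front panel, free above and below. It moves with the drawer.
- deck (a point): Flat aluminium floor of the drawer's tray, 155 (x) by 210 mm (y). Origin: centre of its top surface, 34 mm above the bench; axes parallel to the scanner's; moves with the drawer. Walls along left (y = +105 mm), right (y = -105 mm) and rear rise 14 mm above it, the front panel 28 mm. With the drawer at its stop the whole floor is out of the scanner.
- leaf (a joint): Hinged hold-down leaf, rad; 0 = down (its rest, level), positive = lifted. A 50 g steel plate 2 mm thick, 140 mm long (x), hinged on the tray's left wall (deck y = +105 mm), reaching 32 mm in over the floor. When down it rests on its own stop, underside 9 mm above the floor, so the 5 mm carrier passes under it without touching.
- carrier: Loose slide carrier: aluminium plate 100 (x) by 122 (y) by 5 mm with three glass slides set in it, 120 to 230 g, one upright grip tab by its -y edge. Lies on the bench to the robot's right of the scanner. Origin: centre of the underside, z up. The edge away from the tab (+y, 61 mm from the origin, a bare 32 mm strip) goes under the leaf.
- tab (a point): Grip point on the carrier's tab, 34 mm above the carrier's underside, 55 mm from its centre towards -y. The tab is 50 mm long (along the carrier's x), 8 mm thick (y), and rises to 48 mm above the underside.
- carrier_edge (a point): Middle of the carrier's edge farthest from the tab, at its underside (carrier y = +61 mm).
- reagent: Brown glass bottle, 54 mm across, 115 mm tall, standing on the bench. Leave it alone. Origin at the centre of its underside.
- slidebox: Black slide storage box, 90 x 170 x 34 mm, lying on the bench. Leave it alone. Origin at the centre of its underside.
- cup: White open plastic cup, 56 mm across, 60 mm tall, standing on the bench. Leave it alone. Origin at the centre of its underside.
- coverplate: Plain flat aluminium plate without a tab, 100 x 122 x 6 mm, lying on the bench. Leave it alone. Origin at the centre of its underside.
- dropper: Small brown bottle with white cap, 32 mm across, 70 mm tall, standing on the bench. Leave it alone. Origin at the centre of its underside.
- dish: Clear round dish, 92 mm across, 16 mm tall, lying on the bench. Leave it alone. Origin at the centre of its underside.
- tipbox: Grey pipette tip box, 85 x 120 x 50 mm, standing on the bench. Leave it alone. Origin at the centre of its underside.
There are look-alikes about, which are no part of the job. Leave any orange look-alike of the carrier alone.

How it is judged:
By the outcome, as a careful person would: the job done as asked, in the order asked, and still so for the second after the job is handed in, while the arm keeps its last pose, push and grip.
It also fails if it takes over 59 s, if anything falls off the work surface, if the arm or the gripper's body presses on something with over 40 N, if the wrist force passes 120 N, or if a joint passes its speed limit or range.

## Working session

There is one attempt and no reset: what is moved stays moved. The work goes in short steps, Python scripts to look and compute and a tool call to move; the robot and the scene stay as the last step left them, time stands still between calls to the robot, and variables do not carry over. Pictures are saved under pics/ and viewed, at most 10 in all, crops included, and the job is handed in when it is done.

Besides the shell and the picture viewer there is one more tool, called as a command line: name --argument value ..., lists and objects as JSON in quotes. jog_arm: Moves the arm, as the interface text tells. Its arguments: {"type":"object","properties":{"moves":{"type":"array"},"force":{"type":"number"}},"required":["moves"]}

```bash
mkdir -p pics
cat > h.py <<'E'
import numpy as np, cv2
from bench import r
def cloud(n):
    im,d=r.camera(n); p=r.camera_params(n); K=np.array(p["camera_matrix"]);T=np.array(p["T"])
    v,u=np.mgrid[:400,:640]
    P=np.stack([(u-K[0,2])/K[0,0]*d,(v-K[1,2])/K[1,1]*d,d],-1)@T[:3,:3].T+T[:3,3]
    P[d==0]=np.nan
    return im,d,P
E
python3 - <<'E'
from h import *
for n in("scene","side"):
    im,d,P=cloud(n); cv2.imwrite(f"pics/{n}0.png",im[:,:,::-1]); np.savez(f"{n}0.npz",im=im,P=P)
    print(n,np.array(r.camera_params(n)["T"]).round(2).tolist())
s=r.read_state();print(s)
E
```

```text
scene [[-0.14, 0.83, -0.54, 1326.74], [0.99, 0.11, -0.09, 117.99], [-0.01, -0.55, -0.84, 1287.96], [0.0, 0.0, 0.0, 1.0]]
side [[-0.99, -0.06, 0.13, 388.62], [-0.14, 0.52, -0.84, 1096.85], [-0.02, -0.85, -0.53, 779.36], [0.0, 0.0, 0.0, 1.0]]
{'time_s': 0.1, 'qpos': array([-0.96179196,  0.50173857, -0.42676088,  1.55133425,  0.22082317,
        1.13830643, -0.21030087]), 'qd': array([-0.00193234, -0.00106071,  0.00064661, -0.0035798 ,  0.00061318,
        0.00102508, -0.00014017]), 'tau': array([-1.20552260e-02, -5.70811772e+01, -5.83877876e+00, -2.81742811e+01,
        1.05511353e-02,  5.42333233e-03, -2.63676560e-05]), 'tool_pos': array([220.22633813, 611.03295832, 302.97323326]), 'eef_rot': array([[-9.40807878e-01,  3.38939779e-01, -6.01919402e-04],
       [ 3.38940313e-01,  9.40806472e-01, -1.62696332e-03],
       [ 1.48470809e-05, -1.73467466e-03, -9.99998495e-01]]), 'force': array([ 0.98100405, -0.19516046,  0.51240528]), 'torque': array([ 0.00307287,  0.00829503, -0.02889583]), 'grip_force': 0.0, 'gripper_width': 1.0028505394802767}
```

View pics/scene0.png

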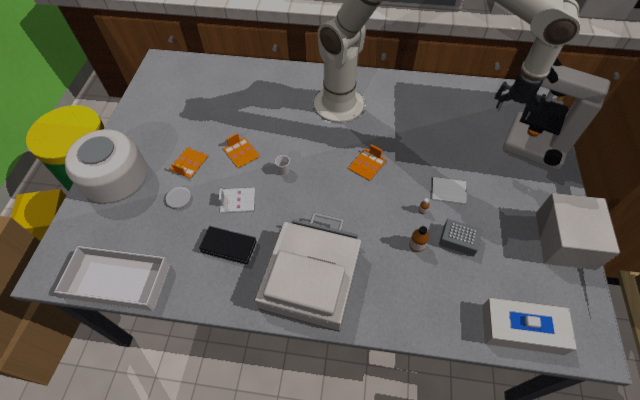

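View pics/side0.png

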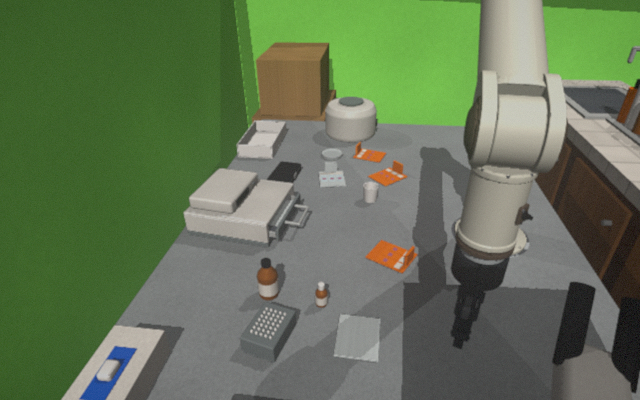

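The scene view shows the scanner at (312,270) with its handle at (325,222). The carrier candidates are the silver plate at (237,200), with an upright tab at about (224,197), and the orange look-alikes at (190,162), (240,150) and (368,162). The tabless cover plate is at (450,190). The silver plate fits because it has a tab, isn't orange and lies to the robot's right of the scanner. I'll confirm it in a crop and measure.

Run:
```python
from h import *
z=np.load("scene0.npz");im,P=z["im"],z["P"]
c=im[170:330,190:390,::-1];cv2.imwrite("pics/crop1.png",cv2.resize(c,(800,640)[:2],interpolation=cv2.INTER_CUBIC)[:600])
def reg(u0,u1,v0,v1,z0,z1,m=None):
    Q=P[v0:v1,u0:u1].reshape(-1,3);C=im[v0:v1,u0:u1].reshape(-1,3)
    k=(Q[:,2]>z0)&(Q[:,2]<z1)
    if m is not None:k&=m(C.astype(int))
    return Q[k]
def box(n,Q):
    b=cv2.minAreaRect(Q[:,:2].astype(np.float32));print(n,len(Q),b,Q[:,2].mean().round(1),np.ptp(Q[:,:2],0));print(cv2.boxPoints(b).round(1).tolist())
br=lambda C:C.min(1)>125
box("carrier",reg(215,262,184,216,0,14,br))
box("tab",reg(212,262,178,216,20,60))
box("scan front top",reg(255,370,215,330,80,96))
box("scan hump",reg(255,370,215,330,122,140))
box("handle",reg(300,350,210,232,38,60))
for v in range(212,236,2): print(v,P[v,315:345:6].round(0).tolist())
```

```text
carrier 710 ((540.3004150390625, -307.97210693359375), (133.9240264892578, 122.03996276855469), 10.054581642150879) 5.4 [132.97733586 135.96870296]
[[463.70001220703125, -259.6000061035156], [485.0, -379.70001220703125], [616.9000244140625, -356.3999938964844], [595.5999755859375, -236.1999969482422]]
tab 52 ((550.8468627929688, -362.542236328125), (49.914886474609375, 10.384190559387207), 10.149457931518555) 40.4 [49.04587418 16.73734153]
[[525.4000244140625, -361.79998779296875], [527.2000122070312, -372.1000061035156], [576.2999877929688, -363.29998779296875], [574.5, -353.0]]
scan front top 3506 ((808.4282836914062, 3.086883544921875), (263.353515625, 281.89501953125), 82.86493682861328) 88.1 [309.30937509 291.28404362]
[[652.2000122070312, -110.0999984741211], [931.9000244140625, -145.10000610351562], [964.5999755859375, 116.19999694824219], [684.9000244140625, 151.3000030517578]]
scan hump 3446 ((862.58447265625, -3.5429840087890625), (211.8068084716797, 152.58499145507812), 82.7019271850586) 130.0 [169.38001178 224.70722182]
[[773.5, -98.9000015258789], [924.7999877929688, -11
[... 982 characters left out ...]
2.0], [585.0, 50.0, -1.0], [584.0, 71.0, 2.0]]
224 [[639.0, -5.0, 65.0], [601.0, 9.0, 3.0], [598.0, 30.0, 2.0], [592.0, 51.0, -3.0], [619.0, 74.0, 48.0]]
226 [[645.0, -5.0, 61.0], [643.0, 16.0, 64.0], [602.0, 31.0, -5.0], [602.0, 52.0, 0.0], [629.0, 75.0, 53.0]]
228 [[645.0, -5.0, 48.0], [646.0, 16.0, 55.0], [644.0, 36.0, 57.0], [608.0, 53.0, -3.0], [637.0, 76.0, 53.0]]
230 [[670.0, -0.0, 80.0], [671.0, 20.0, 87.0], [650.0, 37.0, 54.0], [649.0, 57.0, 57.0], [650.0, 77.0, 63.0]]
232 [[682.0, 1.0, 89.0], [679.0, 21.0, 89.0], [675.0, 40.0, 86.0], [659.0, 58.0, 61.0], [657.0, 78.0, 62.0]]
234 [[687.0, 2.0, 86.0], [688.0, 22.0, 91.0], [685.0, 41.0, 91.0], [680.0, 60.0, 87.0], [655.0, 78.0, 46.0]]
```

View pics/crop1.png

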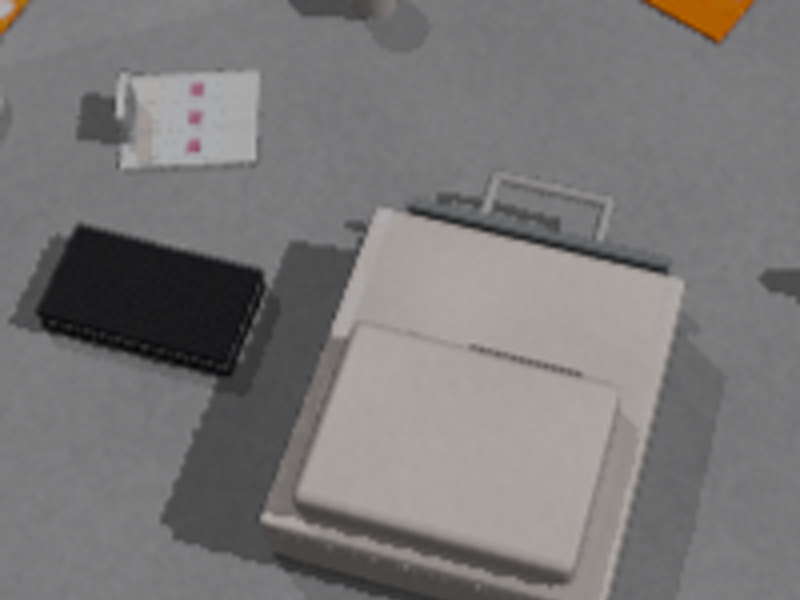

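The crop confirms the silver plate with three slides and an upright tab at crop (125,95) as the carrier; its tab measures 50 x 10 mm, topping out around 48 mm. The scanner measures 263 x 282 mm, as it should, at yaw −7.1°. The handle is at about (599,29,48). I'll move above the handle first.

jog_arm --moves '[-34.6, -26.2, 0, 0, 0, 0, 40, -34.6, -26.2, 0, 0, 0, 0, 40, -34.6, -26.2, 0, 0, 0, 0, 40, -34.6, -26.2, 0, 0, 0, 0, 40, -34.6, -26.2, 0, 0, 0, 0, 40, -34.6, -26.2, 0, 0, 0, 0, 40, -34.6, -26.2, 0, 0, 0, 0, 40, -34.6, -26.2, 0, 0, 0, 0, 40, -34.6, -26.2, 0, 0, 0, 0, 40, -34.6, -26.2, 0, 0, 0, 0, 40]'

```text
time_s: 1.1
tool_pos: [457.5, 246.0, 303.7]
eef_rot: [[-0.941, 0.339, -0.0], [0.339, 0.941, -0.0], [0.0, -0.0, -1.0]]
force: [1.2, -0.0, 0.2]
gripper_width: 0.469
grip_force: 0.0
```

jog_arm --moves '[-34.6, -26.2, 0, 0, 0, 0, 40, -34.6, -26.2, 0, 0, 0, 0, 40, -34.6, -26.2, 0, 0, 0, 0, 40, -34.6, -26.2, 0, 0, 0, 0, 40, -34.6, -26.2, 0, 0, 0, 0, 40, -34.6, -26.2, 0, 0, 0, 0, 40, 0, 0, 0, 0, 0, 0.145, 40, 0, 0, 0, 0, 0, 0.145, 40, 0, 0, 0, 0, 0, 0.145, 40, 0, 0, 0, 0, 0, 0.145, 40]'

```text
time_s: 2.1
tool_pos: [598.7, 29.3, 303.2]
eef_rot: [[-0.596, 0.803, -0.001], [0.803, 0.596, 0.0], [0.001, -0.001, -1.0]]
force: [-0.2, -0.5, -0.1]
gripper_width: 0.467
grip_force: 0.0
```

jog_arm --moves '[0, 0, 0, 0, 0, 0.145, 40, 0, 0, 0, 0, 0, 0.145, 40, 0, 0, 0, 0, 0, 0.145, 40, 0, 0, 0, 0, 0, 0.145, 40, 0, 0, 0, 0, 0, 0.145, 40, 0, 0, 0, 0, 0, 0.044, 40, 0, 0, 0, 0, 0, 0, 40, 0, 0, 0, 0, 0, 0, 40]'

```text
time_s: 2.9
tool_pos: [598.8, 29.6, 303.5]
eef_rot: [[0.122, 0.993, -0.001], [0.993, -0.122, -0.0], [-0.0, -0.001, -1.0]]
force: [-0.2, 0.3, 0.1]
gripper_width: 0.47
grip_force: 0.0
```

```bash
cat >> h.py <<'E'
def st():
    s=r.read_state();R=s["eef_rot"]
    print("t",round(s["time_s"],2),"pos",s["tool_pos"].round(1),"yawY",np.degrees(np.arctan2(R[1,1],R[0,1])).round(2),"tilt",R[:2,2].round(4),"F",s["force"].round(1),"M",s["torque"].round(2),"w",round(s["gripper_width"]*85.4,1),"gf",round(s["grip_force"],1),"q",s["qpos"].round(2))
    return s
def todo(p,yaw):
    "remaining world displacement in tool axes, and turn about tool z"
    s=st();print("shift",(s["eef_rot"].T@(np.array(p)-s["tool_pos"])).round(1),"turnz",round(-np.radians((yaw-np.degrees(np.arctan2(s["eef_rot"][1,1],s["eef_rot"][0,1]))+180)%360-180) if 0 else -np.radians(((yaw-np.degrees(np.arctan2(s["eef_rot"][1,1],s["eef_rot"][0,1])))+180)%360-180),4))
E
python3 - <<'E'
from h import *
todo((599,29,102),-7.13)
E
```

```text
t 2.9 pos [598.8  29.6 303.5] yawY -7.01 tilt [-0.0007 -0.0001] F [-0.2  0.3  0.1] M [0.01 0.01 0.04] w 40.1 gf 0.0 q [-0.17  0.38  0.1   1.7  -0.04  1.07 -0.18]
shift [ -0.6   0.4 201.5] turnz 0.0022
```

jog_arm --moves '[0, 0, 40, 0, 0, 0, 40, 0, 0, 40, 0, 0, 0, 40, 0, 0, 40, 0, 0, 0, 40, 0, 0, 30, 0, 0, 0, 40, 0, 0, 20, 0, 0, 0, 40, 0, 0, 16, 0, 0, 0, 40, 0, 0, 15.5, 0, 0, 0, 40, 0, 0, 0, 0, 0, 0, 40]'

```text
time_s: 3.7
tool_pos: [597.8, 29.4, 100.4]
eef_rot: [[0.123, 0.992, -0.003], [0.992, -0.123, -0.0], [-0.001, -0.003, -1.0]]
force: [-0.8, -0.2, 1.1]
gripper_width: 0.469
grip_force: 0.0
```

jog_arm --moves '[0, 0, 0, 0, 0, 0, 5, 0, 0, 0, 0, 0, 0, 5, 0, 0, 0, 0, 0, 0, 5, 0, 0, 0, 0, 0, 0, 5, 0, 0, 0, 0, 0, 0, 5, 0, 0, 0, 0, 0, 0, 5]' --force 40

```text
time_s: 4.3
tool_pos: [599.6, 29.5, 103.4]
eef_rot: [[0.124, 0.992, 0.001], [0.992, -0.124, 0.0], [0.0, 0.001, -1.0]]
force: [-1.6, 0.8, 6.6]
gripper_width: 0.1
grip_force: 39.4
```

Run:
```python
from h import *
st()
```

```text
t 4.3 pos [599.6  29.5 103.4] yawY -7.11 tilt [0.0014 0.0002] F [-1.6  0.8  6.6] M [-0.03  0.45 -0.11] w 8.5 gf 39.4 q [-0.15  0.64  0.08  1.82 -0.07  0.69 -0.16]
```

Gripped. Now I'll pull.

jog_arm --moves '[0, -6, 0, 0, 0, 0, 5, 0, -14, 0, 0, 0, 0, 5, 0, -18, 0, 0, 0, 0, 5, 0, -18, 0, 0, 0, 0, 5, 0, -18, 0, 0, 0, 0, 5, 0, -18, 0, 0, 0, 0, 5, 0, -18, 0, 0, 0, 0, 5, 0, -12, 0, 0, 0, 0, 5, 0, -6, 0, 0, 0, 0, 5, 0, 0, 0, 0, 0, 0, 5]'

```text
time_s: 5.3
tool_pos: [471.8, 46.3, 103.3]
eef_rot: [[0.123, 0.992, 0.001], [0.992, -0.123, 0.001], [0.001, 0.001, -1.0]]
force: [-2.4, 2.4, 9.9]
gripper_width: 0.1
grip_force: 41.1
```

jog_arm --moves '[0, -5, 0, 0, 0, 0, 5, 0, -5, 0, 0, 0, 0, 5, 0, -4, 0, 0, 0, 0, 5, 0, 0, 0, 0, 0, 0, 5]'

```text
time_s: 5.7
tool_pos: [458.8, 48.0, 103.3]
eef_rot: [[0.123, 0.992, 0.002], [0.992, -0.123, 0.001], [0.001, 0.002, -1.0]]
force: [-0.3, 2.9, 10.3]
gripper_width: 0.097
grip_force: 41.2
```

Run:
```python
from h import *
s=st();d=s["tool_pos"][:2]-[599.6,29.5];print(np.hypot(*d))
```

```text
t 5.7 pos [458.8  48.  103.3] yawY -7.07 tilt [0.0024 0.0011] F [-0.3  2.9 10.3] M [ 0.59 -0.05 -0.01] w 8.3 gf 41.2 q [-0.22  0.47  0.07  2.16 -0.07  0.52 -0.22]
142.01802023028677
```

jog_arm --moves '[0, -4, 0, 0, 0, 0, 5, 0, -4, 0, 0, 0, 0, 5, 0, 0, 0, 0, 0, 0, 5]'

```text
time_s: 6.0
tool_pos: [451.0, 49.0, 103.3]
eef_rot: [[0.123, 0.992, 0.003], [0.992, -0.123, 0.001], [0.001, 0.002, -1.0]]
force: [0.9, 1.8, 10.0]
gripper_width: 0.099
grip_force: 41.1
```

jog_arm --moves '[0, -4, 0, 0, 0, 0, 5, 0, -4, 0, 0, 0, 0, 5, 0, 0, 0, 0, 0, 0, 5]'

```text
time_s: 6.3
tool_pos: [445.2, 49.7, 103.4]
eef_rot: [[0.123, 0.992, 0.007], [0.992, -0.123, 0.001], [0.002, 0.007, -1.0]]
force: [6.4, 2.4, 2.0]
gripper_width: 0.096
grip_force: 40.4
```

jog_arm --moves '[0, -4, 0, 0, 0, 0, 5, 0, 0, 0, 0, 0, 0, 5]'

```text
time_s: 6.5
tool_pos: [444.7, 49.7, 103.5]
eef_rot: [[0.124, 0.992, 0.014], [0.992, -0.124, 0.001], [0.003, 0.014, -1.0]]
force: [16.4, -0.0, -12.7]
gripper_width: 0.098
grip_force: 39.4
```

The stop is reached: motion ended and the force rose to 16 N. I'll relieve it, release and rise.

jog_arm --moves '[0, 4, 0, 0, 0, 0, 5, 0, 0, 0, 0, 0, 0, 40, 0, 0, 0, 0, 0, 0, 40, 0, 0, 0, 0, 0, 0, 40, 0, 0, -15, 0, 0, 0, 40, 0, 0, -30, 0, 0, 0, 40, 0, 0, -40, 0, 0, 0, 40, 0, 0, -50, 0, 0, 0, 40, 0, 0, -50, 0, 0, 0, 40, 0, 0, -20, 0, 0, 0, 40]'

```text
time_s: 7.5
tool_pos: [443.3, 49.0, 311.6]
eef_rot: [[0.124, 0.992, 0.006], [0.992, -0.124, 0.001], [0.002, 0.006, -1.0]]
force: [0.8, 0.3, 0.4]
gripper_width: 0.468
grip_force: 0.0
```

Run:
```python
from h import *
im,d,P=cloud("scene"); np.savez("scene1.npz",im=im,P=P)
cv2.imwrite("pics/crop2.png",cv2.resize(im[130:290,210:410,::-1],(750,600),interpolation=cv2.INTER_CUBIC))
# carrier tab pose; yaw from plate edges and tab position
todo((550.8,-362.5,303),-79.85)
```

```text
t 7.55 pos [444.2  49.2 313.1] yawY -7.12 tilt [0.0082 0.0017] F [ 1.2 -0.4  1.7] M [ 0.02 -0.09 -0.01] w 39.8 gf 0.0 q [-0.27  0.09  0.11  2.05 -0.01  1.   -0.28]
shift [-395.3  156.8   10.2] turnz 1.2693
```

View pics/crop2.png

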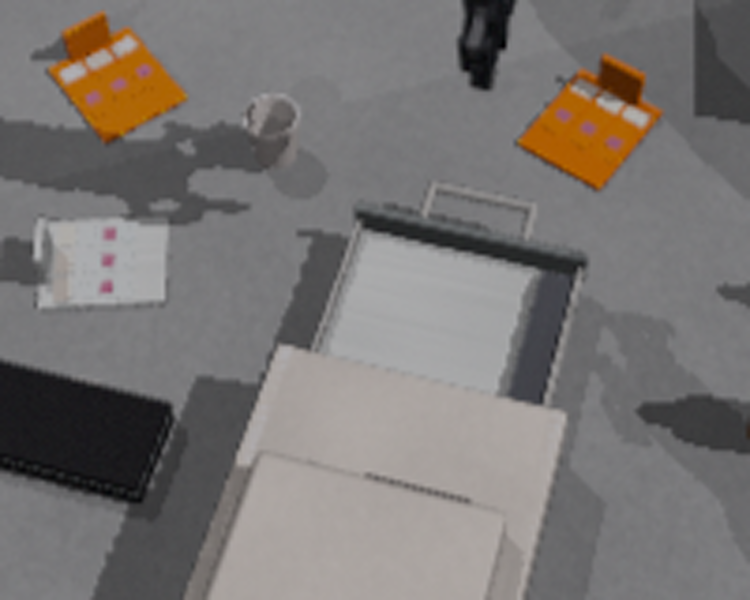

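The drawer is out: its handle is at scanner x ≈ −226, which gives −56 when shut and fits the stated geometry. The leaf is the dark strip at crop (545,340), lying down. Next is the tab; I'll turn in place, then traverse.

jog_arm --moves '[0, 0, 0, 0, 0, 0.141, 40, 0, 0, 0, 0, 0, 0.141, 40, 0, 0, 0, 0, 0, 0.141, 40, 0, 0, 0, 0, 0, 0.141, 40, 0, 0, 0, 0, 0, 0.141, 40, 0, 0, 0, 0, 0, 0.141, 40, 0, 0, 0, 0, 0, 0.141, 40, 0, 0, 0, 0, 0, 0.141, 40, 0, 0, 0, 0, 0, 0.141, 40]'

```text
time_s: 8.45
tool_pos: [441.2, 48.8, 306.4]
eef_rot: [[0.985, 0.171, -0.002], [0.171, -0.985, -0.0], [-0.002, 0.0, -1.0]]
force: [1.2, 0.6, 0.1]
gripper_width: 0.469
grip_force: 0.0
```

jog_arm --moves '[3.2, 42.4, 0, 0, 0, 0, 40, 3.2, 42.4, 0, 0, 0, 0, 40, 3.2, 42.4, 0, 0, 0, 0, 40, 3.2, 42.4, 0, 0, 0, 0, 40, 3.2, 42.4, 0, 0, 0, 0, 40, 3.2, 42.4, 0, 0, 0, 0, 40, 3.2, 42.4, 0, 0, 0, 0, 40, 3.2, 42.4, 0, 0, 0, 0, 40, 3.2, 42.4, 0, 0, 0, 0, 40, 3.2, 42.4, 0, 0, 0, 0, 40]'

```text
time_s: 9.45
tool_pos: [548.2, -363.7, 306.0]
eef_rot: [[0.984, 0.177, -0.002], [0.177, -0.984, 0.001], [-0.002, -0.002, -1.0]]
force: [1.2, -0.1, 0.1]
gripper_width: 0.467
grip_force: 0.0
```

jog_arm --moves '[0, 0, 0, 0, 0, 0, 40, 0, 0, 0, 0, 0, 0, 40]'

```text
time_s: 9.65
tool_pos: [547.4, -363.4, 305.6]
eef_rot: [[0.985, 0.174, -0.003], [0.174, -0.985, 0.001], [-0.003, -0.002, -1.0]]
force: [0.4, 0.1, 0.2]
gripper_width: 0.469
grip_force: 0.0
```

Run:
```python
from h import *
z=np.load("scene1.npz");im,P=z["im"],z["P"]
a=np.radians(-7.13);X=np.array([np.cos(a),np.sin(a)]);Y=np.array([-X[1],X[0]]);o=np.array([668.5,20.6])
S=P.copy();S[...,0]=(P[...,:2]-o)@X;S[...,1]=(P[...,:2]-o)@Y
q=S.reshape(-1,3);C=im.reshape(-1,3).mean(1)
k=(abs(q[:,1])<140)&(q[:,0]>-190)&(q[:,0]<-12)
dk=k&(abs(q[:,2]-34)<5)&(C>110);print("floor",np.percentile(q[dk],[1,5,50,95,99],axis=0).round(1).tolist(),dk.sum())
lf=k&(abs(q[:,2]-44)<6)&(C<100)&(q[:,1]>40);print("leaf",np.percentile(q[lf],[2,10,50,90,98],axis=0).round(1).tolist(),lf.sum())
for x in(-150,-120,-100,-70):
    m=k&(abs(q[:,0]-x)<6);w=q[m];w=w[np.argsort(w[:,1])];print(x,[(int(b),int(c)) for _,b,c in w[::max(1,len(w)//45)]])
# tab from fresh frame
Pt=P[178:216,212:262].reshape(-1,3);Pt=Pt[(Pt[:,2]>25)&(Pt[:,2]<60)];print(cv2.minAreaRect(Pt[:,:2].astype(np.float32)),Pt[:,2].max())
todo((550.8,-362.5,88),-79.85)
im,d=r.camera("wrist");cv2.imwrite("pics/w1.png",im[:,:,::-1])
```

```text
floor [[-166.4, -102.5, 29.4], [-159.7, -94.7, 30.3], [-94.0, -15.4, 34.2], [-32.5, 61.9, 38.0], [-27.4, 68.7, 38.7]] 1601
leaf [[-171.5, 59.1, 39.2], [-160.7, 76.5, 41.6], [-95.1, 90.3, 45.4], [-35.3, 104.0, 48.5], [-23.6, 106.9, 49.4]] 360
-150 [(-138, 0), (-135, 4), (-128, 0), (-121, 0), (-105, 47), (-101, 47), (-96, 34), (-90, 40), (-87, 32), (-82, 33), (-79, 37), (-75, 30), (-68, 37), (-61, 36), (-58, 35), (-53, 30), (-49, 34), (-44, 33), (-38, 36), (-35, 29), (-29, 34), (-25, 31), (-20, 31), (-13, 34), (-9, 35), (-5, 32), (0, 32), (4, 32), (8, 32), (15, 37), (19, 33), (23, 35), (28, 36), (33, 31), (38, 35), (43, 32), (48, 31), (53, 37), (57, 30), (63, 33), (68, 36), (76, 44), (79, 43), (84, 47), (88, 47), (95, 45), (100, 42), (105, 43), (109, 47), (113, 50), (116, 0), (120, 3), (125, 0), (128, 0), (134, 1), (137, 2)]
-120 [(-139, -2), (-131, 0), (-126, 0), (-121, -7), (-103, 48), (-102, 49), (-96, 35), (-91, 30), (-83, 33), (-80, 36), (-75, 33), (-68, 32), (-62, 30), (-59, 32), (-53, 34), (-49, 32), (-45, 29), (-40, 35), (-36, 33), (-31, 29), (-27, 32), (-22, 35), (-18, 33), (-
[... 978 characters left out ...]
1, 32), (-55, 32), (-49, 36), (-42, 30), (-36, 34), (-28, 32), (-23, 32), (-16, 32), (-11, 30), (-5, 31), (0, 36), (4, 36), (9, 31), (14, 36), (21, 37), (27, 35), (32, 33), (39, 33), (46, 38), (50, 34), (56, 37), (61, 38), (67, 31), (72, 33), (77, 44), (83, 45), (88, 42), (94, 43), (98, 44), (103, 39), (108, 50), (112, 0), (115, 0), (119, 2), (126, 0), (131, 0), (136, 0)]
((552.1302490234375, -361.54638671875), (50.08364486694336, 9.009109497070312), 11.351463317871094) 52.080737167554844
t 9.65 pos [ 547.4 -363.4  305.6] yawY -79.96 tilt [-0.003   0.0011] F [0.4 0.1 0.2] M [ 0.03 -0.02  0.04] w 40.0 gf 0.0 q [ 0.26  0.5   0.41  1.55 -0.21  1.14 -0.69]
shift [  4.1   0.  217.6] turnz -0.0019
```

View pics/w1.png

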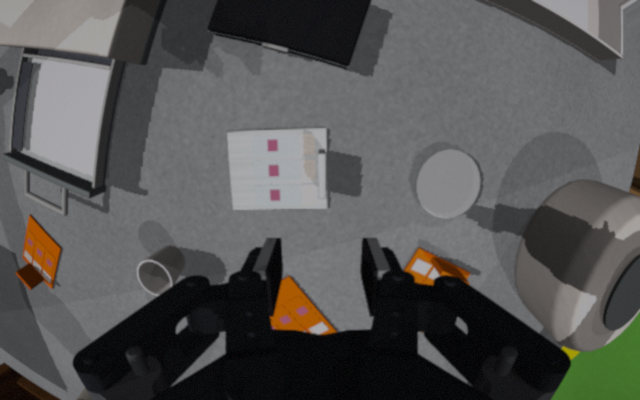

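The wrist view shows the silver carrier with its tab at (322,172), centred between the fingers (x ≈ 320). I'll descend and grip.

jog_arm --moves '[4, 0.5, 40, 0, 0, 0, 40, 0, 0, 40, 0, 0, 0, 40, 0, 0, 40, 0, 0, 0, 40, 0, 0, 35, 0, 0, 0, 40, 0, 0, 25, 0, 0, 0, 40, 0, 0, 20, 0, 0, 0, 40, 0, 0, 12, 0, 0, 0, 40, 0, 0, 5, 0, 0, 0, 40, 0, 0, 0, 0, 0, 0, 40, 0, 0, 0, 0, 0, 0, 40]'

```text
time_s: 10.7
tool_pos: [553.5, -362.5, 91.6]
eef_rot: [[0.984, 0.177, 0.002], [0.177, -0.984, -0.001], [0.001, 0.001, -1.0]]
force: [0.7, -0.7, -0.3]
gripper_width: 0.468
grip_force: 0.0
```

jog_arm --moves '[0, 0, 0, 0, 0, 0, 4, 0, 0, 0, 0, 0, 0, 4, 0, 0, 0, 0, 0, 0, 4, 0, 0, 0, 0, 0, 0, 4, 0, 0, 0, 0, 0, 0, 4, 0, 0, 0, 0, 0, 0, 4]' --force 60

```text
time_s: 11.3
tool_pos: [553.3, -362.9, 91.5]
eef_rot: [[0.984, 0.177, 0.002], [0.177, -0.984, -0.001], [0.001, 0.001, -1.0]]
force: [-0.1, 0.8, 5.2]
gripper_width: 0.081
grip_force: 59.6
```

Run:
```python
from h import *
st()
```

```text
t 11.3 pos [ 553.3 -362.9   91.5] yawY -79.82 tilt [ 0.0015 -0.0008] F [-0.1  0.8  5.2] M [ 0.14  0.13 -0.02] w 6.9 gf 59.6 q [ 0.31  0.76  0.32  1.66 -0.32  0.77 -0.61]
```

jog_arm --moves '[0, 0, -10, 0, 0, 0, 4, 0, 0, -25, 0, 0, 0, 4, 0, 0, -30, 0, 0, 0, 4, 0, 0, -30, 0, 0, 0, 4, 0, 0, -15, 0, 0, 0, 4, 0, 0, 0, 0, 0, 0.1, 4, 0, 0, 0, 0, 0, 0.1, 4, 0, 0, 0, 0, 0, 0.1, 4, 0, -15, 0, 0, 0, 0, 4, 0, -25, 0, 0, 0, 0, 4]'

```text
time_s: 12.3
tool_pos: [556.6, -323.4, 199.9]
eef_rot: [[0.993, -0.122, -0.001], [-0.122, -0.993, -0.001], [-0.001, 0.001, -1.0]]
force: [0.7, 0.2, -1.9]
gripper_width: 0.087
grip_force: 58.6
```

jog_arm --moves '[-3.7, -35, 0, 0, 0, 0, 4, -3.7, -35, 0, 0, 0, 0, 4, -3.7, -35, 0, 0, 0, 0, 4, -3.7, -35, 0, 0, 0, 0, 4, -3.7, -35, 0, 0, 0, 0, 4, -3.7, -35, 0, 0, 0, 0, 4, -3, -35, 0, 0, 0, 0, 4, -1, -25, 0, 0, 0, 0, 4, 0, -15, 0, 0, 0, 0, 4, 0, -7, 0, 0, 0, 0, 4]'

```text
time_s: 13.3
tool_pos: [567.0, -27.1, 200.1]
eef_rot: [[0.993, -0.117, -0.001], [-0.117, -0.993, 0.001], [-0.001, -0.001, -1.0]]
force: [-0.5, -0.1, -1.8]
gripper_width: 0.084
grip_force: 58.6
```

jog_arm --moves '[0, 0, 0, 0, 0, 0, 4, 0, 0, 0, 0, 0, 0, 4, 0, 0, 0, 0, 0, 0, 4]'

```text
time_s: 13.6
tool_pos: [567.1, -31.6, 200.4]
eef_rot: [[0.992, -0.124, -0.0], [-0.124, -0.992, -0.001], [0.0, 0.001, -1.0]]
force: [-0.1, 0.6, -1.0]
gripper_width: 0.078
grip_force: 58.7
```

Run:
```python
from h import *
todo((568.8,-27.4,125.5),-97.13)
im,d,P=cloud("scene"); np.savez("scene2.npz",im=im,P=P)
cv2.imwrite("pics/crop3.png",cv2.resize(im[150:290,240:400,::-1],(685,600),interpolation=cv2.INTER_CUBIC))
a=np.radians(-7.13);X=np.array([np.cos(a),np.sin(a)]);Y=np.array([-X[1],X[0]]);o=np.array([668.5,20.6])
q=P.reshape(-1,3);S=np.c_[(q[:,:2]-o)@X,(q[:,:2]-o)@Y,q[:,2]]
k=(S[:,0]>-170)&(S[:,0]<-20)&(abs(S[:,1])<100)&(S[:,2]>95)&(S[:,2]<135);w=S[k]
print(len(w),np.percentile(w,[2,50,98],axis=0).round(1).tolist(),cv2.minAreaRect(w[w[:,1]>-45][:,:2].astype(np.float32)))
w=w[(w[:,1]>-40)];A=np.c_[w[:,:2],np.ones(len(w))];print("plane",np.linalg.lstsq(A,w[:,2],rcond=None)[0])
```

```text
t 13.6 pos [567.1 -31.6 200.4] yawY -97.14 tilt [-0.     -0.0009] F [-0.1  0.6 -1. ] M [-0.06  0.06 -0.05] w 6.7 gf 58.7 q [-0.33  0.48  0.43  1.87 -0.25  0.85 -1.47]
shift [ 1.2 -4.5 74.9] turnz -0.0001
835 [[-144.5, -64.5, 109.4], [-89.4, -1.0, 114.5], [-48.7, 50.0, 120.5]] ((-98.68376922607422, 3.5995941162109375), (104.88762664794922, 96.65010070800781), 0.17105185985565186)
plane [-3.97451931e-03 -9.41545731e-03  1.14152904e+02]
```

View pics/crop3.png

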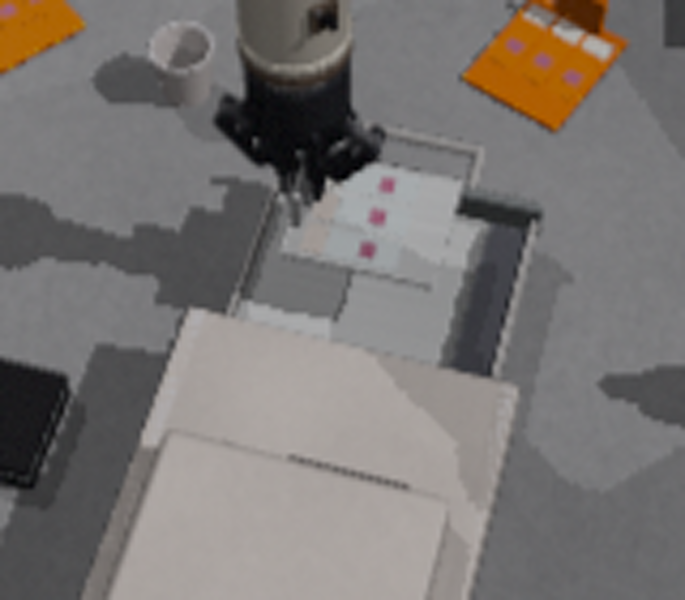

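The carrier is held level and square over the tray. Its +y edge is at deck y ≈ 51, inside the leaf's inner edge at 73, and its x centre is about −97. Now I'll lower it.

jog_arm --moves '[3, 0, 10, 0, 0, 0, 4, 0, 0, 18, 0, 0, 0, 4, 0, 0, 18, 0, 0, 0, 4, 0, 0, 12, 0, 0, 0, 4, 0, 0, 7, 0, 0, 0, 4, 0, 0, 4, 0, 0, 0, 4, 0, 0, 0, 0, 0, 0, 4, 0, 0, 0, 0, 0, 0, 4]'

```text
time_s: 14.45
tool_pos: [570.7, -30.1, 131.9]
eef_rot: [[0.993, -0.122, 0.001], [-0.122, -0.993, 0.0], [0.001, -0.0, -1.0]]
force: [-0.4, -0.3, -0.7]
gripper_width: 0.081
grip_force: 58.5
```

jog_arm --moves '[0, 0, 2, 0, 0, 0, 4, 0, 0, 1, 0, 0, 0, 4, 0, 0, 0, 0, 0, 0, 4]'

```text
time_s: 14.75
tool_pos: [570.3, -30.0, 128.5]
eef_rot: [[0.993, -0.122, 0.0], [-0.122, -0.993, 0.0], [0.0, -0.0, -1.0]]
force: [1.0, 0.3, -1.2]
gripper_width: 0.081
grip_force: 58.5
```

jog_arm --moves '[0, 0, 1.5, 0, 0, 0, 4, 0, 0, 0, 0, 0, 0, 4, 0, 0, 0, 0, 0, 0, 4]'

```text
time_s: 15.05
tool_pos: [570.2, -30.0, 126.9]
eef_rot: [[0.993, -0.122, -0.0], [-0.122, -0.993, 0.0], [-0.0, -0.0, -1.0]]
force: [-0.1, -0.1, -0.8]
gripper_width: 0.08
grip_force: 58.5
```

Run:
```python
from h import *
st()
```

```text
t 15.05 pos [570.2 -30.  126.9] yawY -97.0 tilt [-0.0001  0.0001] F [-0.1 -0.1 -0.8] M [-0.07 -0.01 -0.01] w 6.8 gf 58.5 q [-0.29  0.59  0.38  1.9  -0.32  0.71 -1.42]
```

jog_arm --moves '[0, 0, 1, 0, 0, 0, 4, 0, 0, 0, 0, 0, 0, 4, 0, 0, 0, 0, 0, 0, 4]'

```text
time_s: 15.35
tool_pos: [570.2, -30.0, 125.8]
eef_rot: [[0.993, -0.122, -0.0], [-0.122, -0.993, 0.0], [-0.0, -0.0, -1.0]]
force: [0.3, 0.7, -1.7]
gripper_width: 0.084
grip_force: 58.5
```

jog_arm --moves '[0, 0, 1, 0, 0, 0, 4, 0, 0, 0, 0, 0, 0, 4, 0, 0, 0, 0, 0, 0, 4]'

```text
time_s: 15.65
tool_pos: [570.6, -30.1, 125.4]
eef_rot: [[0.993, -0.122, 0.001], [-0.122, -0.993, 0.0], [0.001, -0.0, -1.0]]
force: [-1.0, 0.7, 4.9]
gripper_width: 0.083
grip_force: 59.3
```

Run:
```python
from h import *
st()
```

```text
t 15.65 pos [570.6 -30.1 125.4] yawY -97.01 tilt [0.001  0.0001] F [-1.   0.7  4.9] M [-0.05  0.22  0.03] w 7.1 gf 59.3 q [-0.29  0.59  0.38  1.9  -0.32  0.71 -1.42]
```

Contact with the floor, at about 6 N. Before sliding, I'll check that the far edge lies flat.

```bash
cat >> h.py <<'E'
def scan(n="scene"):
    im,d,P=cloud(n)
    a=np.radians(-7.13);X=np.array([np.cos(a),np.sin(a)]);Y=np.array([-X[1],X[0]]);o=np.array([668.5,20.6])
    return im,np.dstack([(P[...,:2]-o)@X,(P[...,:2]-o)@Y,P[...,2]])
E
python3 - <<'E'
from h import *
W=np.concatenate([scan()[1].reshape(-1,3) for _ in range(4)])
def h(x0,x1,y0,y1):
    w=W[(W[:,0]>x0)&(W[:,0]<x1)&(W[:,1]>y0)&(W[:,1]<y1)&(W[:,2]>26)&(W[:,2]<60)][:,2];return w.mean().round(2),(w.std()/len(w)**.5).round(2)
for y in range(-40,105,8): print(y,h(-135,-105,y,y+8),h(-85,-50,y,y+8))
E
```

```text
-40 (np.float64(38.95), np.float64(0.41)) (np.float64(40.25), np.float64(0.26))
-32 (np.float64(40.01), np.float64(0.36)) (np.float64(39.76), np.float64(0.33))
-24 (np.float64(39.99), np.float64(0.35)) (np.float64(39.9), np.float64(0.28))
-16 (np.float64(39.41), np.float64(0.31)) (np.float64(39.72), np.float64(0.33))
-8 (np.float64(40.37), np.float64(0.34)) (np.float64(40.32), np.float64(0.29))
0 (np.float64(39.82), np.float64(0.36)) (np.float64(39.69), np.float64(0.33))
8 (np.float64(39.98), np.float64(0.3)) (np.float64(40.49), np.float64(0.28))
16 (np.float64(39.97), np.float64(0.33)) (np.float64(40.31), np.float64(0.26))
24 (np.float64(39.42), np.float64(0.33)) (np.float64(39.42), np.float64(0.29))
32 (np.float64(39.25), np.float64(0.31)) (np.float64(39.41), np.float64(0.25))
40 (np.float64(39.71), np.float64(0.33)) (np.float64(39.22), np.float64(0.28))
48 (np.float64(37.39), np.float64(0.39)) (np.float64(38.03), np.float64(0.35))
56 (np.float64(34.27), np.float64(0.32)) (np.float64(34.72), np.float64(0.3))
64 (np.float64(34.55), np.float64(0.36)) (np.float64(34.52), np.float64(0.32))
72 (np.float64(43.12), np.float64(0.7)) (np.float64(43.29), np.float64(0.56))
80 (np.float64(45.71), np.float64(0.36)) (np.float64(45.53), np.float64(0.28))
88 (np.float64(45.07), np.float64(0.33)) (np.float64(44.81), np.float64(0.31))
96 (np.float64(45.38), np.float64(0.3)) (np.float64(45.43), np.float64(0.29))
104 (np.float64(47.32), np.float64(0.36)) (np.float64(47.24), np.float64(0.33))
```

The carrier lies flat at 39–40 mm. Now I'll slide it under the leaf.

jog_arm --moves '[0, -2, 0, 0, 0, 0, 4, 0, -4, 0, 0, 0, 0, 4, 0, -5, 0, 0, 0, 0, 4, 0, -5, 0, 0, 0, 0, 4, 0, -5, 0, 0, 0, 0, 4, 0, -5, 0, 0, 0, 0, 4, 0, -5, 0, 0, 0, 0, 4, 0, -5, 0, 0, 0, 0, 4, 0, -4, 0, 0, 0, 0, 4, 0, 0, 0, 0, 0, 0, 4]'

```text
time_s: 16.85
tool_pos: [575.8, 9.3, 125.4]
eef_rot: [[0.993, -0.122, 0.002], [-0.122, -0.993, -0.001], [0.002, 0.001, -1.0]]
force: [-0.3, -1.4, 6.2]
gripper_width: 0.081
grip_force: 59.7
```

jog_arm --moves '[0, -2, 0, 0, 0, 0, 4, 0, -2, 0, 0, 0, 0, 4, 0, 0, 0, 0, 0, 0, 4, 0, 0, 0, 0, 0, 0, 4]'

```text
time_s: 17.25
tool_pos: [576.2, 12.7, 125.4]
eef_rot: [[0.992, -0.123, 0.001], [-0.123, -0.992, -0.001], [0.002, 0.001, -1.0]]
force: [-1.1, -4.6, 5.0]
gripper_width: 0.083
grip_force: 59.7
```

Run:
```python
from h import *
s=st();a=np.radians(-7.13);d=s["tool_pos"][:2]-[668.5,20.6];print("scan x,y",d@[np.cos(a),np.sin(a)],d@[-np.sin(a),np.cos(a)])
```

```text
t 17.25 pos [576.2  12.7 125.4] yawY -97.05 tilt [ 0.0015 -0.001 ] F [-1.1 -4.6  5. ] M [-0.71  0.07  0.07] w 7.1 gf 59.7 q [-0.36  0.6   0.38  1.88 -0.32  0.72 -1.49]
scan x,y -90.59821554144702 -19.296454695855875
```

jog_arm --moves '[0, -2, 0, 0, 0, 0, 4, 0, 0, 0, 0, 0, 0, 4, 0, 0, 0, 0, 0, 0, 4]'

```text
time_s: 17.55
tool_pos: [576.4, 14.6, 125.4]
eef_rot: [[0.992, -0.123, 0.001], [-0.123, -0.992, -0.001], [0.002, 0.001, -1.0]]
force: [-0.4, -3.1, 5.4]
gripper_width: 0.083
grip_force: 59.7
```

jog_arm --moves '[0, -2, 0, 0, 0, 0, 4, 0, 0, 0, 0, 0, 0, 4, 0, 0, 0, 0, 0, 0, 4]'

```text
time_s: 17.85
tool_pos: [576.7, 16.5, 125.4]
eef_rot: [[0.992, -0.123, 0.001], [-0.123, -0.992, -0.001], [0.002, 0.001, -1.0]]
force: [-0.7, -3.8, 5.3]
gripper_width: 0.085
grip_force: 59.7
```

jog_arm --moves '[0, -2, 0, 0, 0, 0, 4, 0, 0, 0, 0, 0, 0, 4, 0, 0, 0, 0, 0, 0, 4]'

```text
time_s: 18.15
tool_pos: [577.0, 18.5, 125.4]
eef_rot: [[0.992, -0.123, 0.001], [-0.123, -0.992, -0.001], [0.002, 0.001, -1.0]]
force: [-0.7, -2.8, 5.5]
gripper_width: 0.082
grip_force: 59.7
```

Run:
```python
from h import *
s=st();a=np.radians(-7.13);d=s["tool_pos"][:2]-[668.5,20.6];print("scan x,y",d@[np.cos(a),np.sin(a)],d@[-np.sin(a),np.cos(a)])
```

```text
t 18.15 pos [577.   18.5 125.4] yawY -97.06 tilt [ 0.0015 -0.0012] F [-0.7 -2.8  5.5] M [-0.72  0.1  -0.01] w 7.0 gf 59.7 q [-0.37  0.6   0.38  1.88 -0.32  0.72 -1.5 ]
scan x,y -90.57673095220066 -13.459786700919363
```

Still free, with friction only; the edge is at about 102.5. I'll go on in 1–1.5 mm steps.

jog_arm --moves '[0, -1.5, 0, 0, 0, 0, 4, 0, 0, 0, 0, 0, 0, 4, 0, 0, 0, 0, 0, 0, 4]'

```text
time_s: 18.45
tool_pos: [577.1, 19.9, 125.5]
eef_rot: [[0.992, -0.123, 0.002], [-0.123, -0.992, -0.001], [0.002, 0.001, -1.0]]
force: [-0.3, -4.2, 5.6]
gripper_width: 0.083
grip_force: 59.7
```

jog_arm --moves '[0, -1.5, 0, 0, 0, 0, 4, 0, 0, 0, 0, 0, 0, 4, 0, 0, 0, 0, 0, 0, 4]'

```text
time_s: 18.75
tool_pos: [577.3, 21.4, 125.4]
eef_rot: [[0.992, -0.123, 0.001], [-0.123, -0.992, -0.001], [0.002, 0.001, -1.0]]
force: [-1.3, -4.8, 6.3]
gripper_width: 0.084
grip_force: 59.7
```

jog_arm --moves '[0, -1, 0, 0, 0, 0, 4, 0, 0, 0, 0, 0, 0, 4, 0, 0, 0, 0, 0, 0, 4]'

```text
time_s: 19.05
tool_pos: [577.3, 21.7, 125.4]
eef_rot: [[0.992, -0.123, 0.001], [-0.123, -0.992, -0.002], [0.002, 0.002, -1.0]]
force: [-1.3, -5.0, 6.2]
gripper_width: 0.083
grip_force: 59.8
```

Run:
```python
from h import *
s=st();a=np.radians(-7.13);d=s["tool_pos"][:2]-[668.5,20.6];print("scan x,y",d@[np.cos(a),np.sin(a)],d@[-np.sin(a),np.cos(a)])
```

```text
t 19.05 pos [577.3  21.7 125.4] yawY -97.09 tilt [ 0.0013 -0.0019] F [-1.3 -5.   6.2] M [-1.02  0.12  0.03] w 7.1 gf 59.8 q [-0.37  0.6   0.38  1.88 -0.32  0.72 -1.51]
scan x,y -90.6160878410068 -10.213736173900969
```

jog_arm --moves '[0, -1, 0, 0, 0, 0, 4, 0, 0, 0, 0, 0, 0, 4, 0, 0, 0, 0, 0, 0, 4]'

```text
time_s: 19.35
tool_pos: [577.3, 21.8, 125.4]
eef_rot: [[0.992, -0.124, 0.001], [-0.124, -0.992, -0.003], [0.001, 0.003, -1.0]]
force: [-0.5, -6.9, 5.7]
gripper_width: 0.083
grip_force: 59.9
```

jog_arm --moves '[0, -1, 0, 0, 0, 0, 4, 0, 0, 0, 0, 0, 0, 4, 0, 0, 0, 0, 0, 0, 4]'

```text
time_s: 19.65
tool_pos: [577.2, 21.9, 125.4]
eef_rot: [[0.992, -0.125, 0.001], [-0.125, -0.992, -0.004], [0.001, 0.003, -1.0]]
force: [-2.0, -8.6, 6.8]
gripper_width: 0.08
grip_force: 60.0
```

Run:
```python
from h import *
s=st();a=np.radians(-7.13);d=s["tool_pos"][:2]-[668.5,20.6];print("scan x,y",d@[np.cos(a),np.sin(a)],d@[-np.sin(a),np.cos(a)])
A=[scan() for _ in range(6)];im=A[0][0]
W=np.concatenate([x[1].reshape(-1,3) for x in A]);C=np.concatenate([x[0].reshape(-1,3) for x in A])
def h(x0,x1,y0,y1):
    w=W[(W[:,0]>x0)&(W[:,0]<x1)&(W[:,1]>y0)&(W[:,1]<y1)&(W[:,2]>26)&(W[:,2]<75)][:,2];return w.mean().round(2),len(w)
for y in range(8,112,8): print(y,h(-135,-105,y,y+8),h(-85,-50,y,y+8))
k=(abs(W[:,2]-50)<9)&(W[:,0]<-205)&(W[:,0]>-245)&(abs(W[:,1])<40);print("handle x",np.median(W[k][:,0]),k.sum())
cv2.imwrite("pics/crop4.png",cv2.resize(im[150:290,240:400,::-1],(685,600),interpolation=cv2.INTER_CUBIC))
im,d=r.camera("wrist");cv2.imwrite("pics/w2.png",im[:,:,::-1])
```

```text
t 19.65 pos [577.2  21.9 125.4] yawY -97.17 tilt [ 0.0007 -0.0036] F [-2.  -8.6  6.8] M [-1.56  0.26  0.05] w 6.8 gf 60.0 q [-0.38  0.6   0.38  1.88 -0.32  0.72 -1.52]
scan x,y -90.72933249263248 -10.008484820476564
8 (np.float64(38.82), 34) (np.float64(40.07), 126)
16 (np.float64(39.55), 50) (np.float64(39.77), 125)
24 (np.float64(39.62), 73) (np.float64(39.99), 121)
32 (np.float64(40.11), 101) (np.float64(39.62), 125)
40 (np.float64(39.97), 100) (np.float64(40.22), 125)
48 (np.float64(40.29), 102) (np.float64(39.81), 120)
56 (np.float64(39.84), 100) (np.float64(39.56), 127)
64 (np.float64(39.84), 100) (np.float64(39.7), 129)
72 (np.float64(44.24), 94) (np.float64(44.21), 121)
80 (np.float64(44.81), 103) (np.float64(45.31), 125)
88 (np.float64(45.84), 110) (np.float64(45.17), 126)
96 (np.float64(45.73), 108) (np.float64(45.38), 123)
104 (np.float64(47.57), 98) (np.float64(47.6), 122)
handle x -222.48740825629483 174
```

View pics/crop4.png

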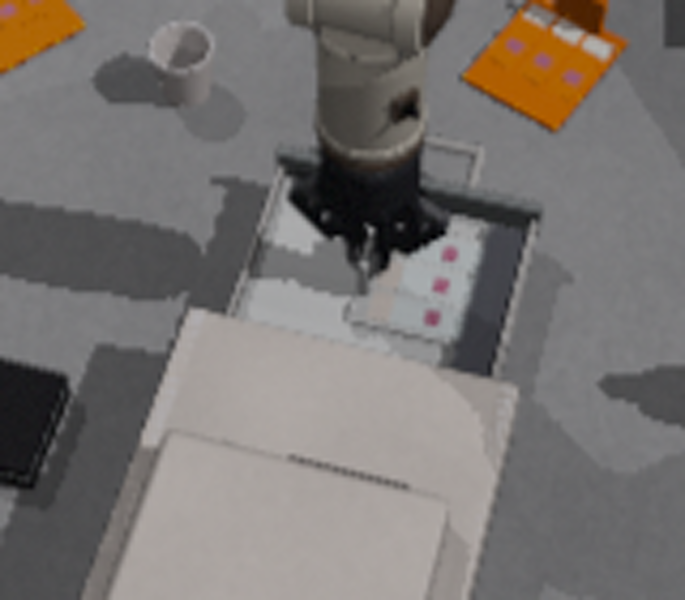

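View pics/w2.png

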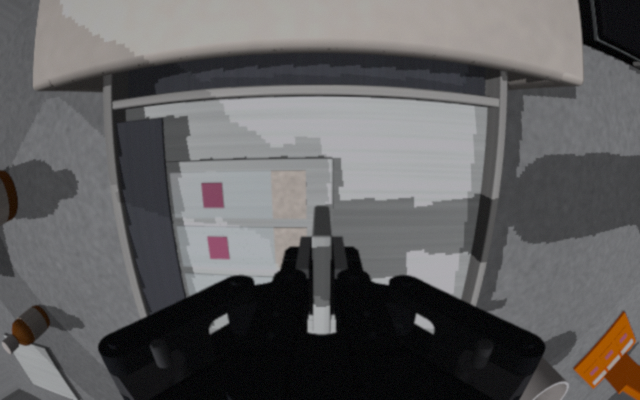

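The carrier is home against the left wall at 105–106, and its yaw squared to within 0.05°. The leaf is level at 45 mm, as before. In the wrist view the plate's +y edge disappears under the leaf at x ≈ 180, and the rear wall is clear of the scanner. I'll relax the side push slightly, trim the tiny tilt, and confirm the drawer hasn't moved against the earlier frame.

jog_arm --moves '[0, 0.7, 0, 0.003, 0, 0, 4, 0, 0, 0, 0, 0, 0, 4, 0, 0, 0, 0, 0, 0, 4, 0, 0, 0, 0, 0, 0, 4]'

```text
time_s: 20.4
tool_pos: [577.2, 21.8, 125.4]
eef_rot: [[0.992, -0.124, 0.001], [-0.124, -0.992, -0.0], [0.001, -0.0, -1.0]]
force: [-1.4, -8.2, 7.0]
gripper_width: 0.082
grip_force: 60.0
```

Run:
```python
from h import *
s=st();a=np.radians(-7.13);X=np.array([np.cos(a),np.sin(a)]);Y=np.array([-X[1],X[0]]);o=np.array([668.5,20.6])
d=s["tool_pos"][:2]-o;print("scan",d@X,d@Y)
P=np.load("scene1.npz")["P"];S1=np.dstack([(P[...,:2]-o)@X,(P[...,:2]-o)@Y,P[...,2]])
im,S2=scan()
im1=np.load("scene1.npz")["im"]
# image shift of the panel's left end + handle's left end (unoccluded both times)
t=im1[178:200,352:372];m=cv2.matchTemplate(im[172:206,346:378],t,cv2.TM_CCOEFF_NORMED);print(cv2.minMaxLoc(m),"expect (6,6)")
for S in(S1,S2):
    q=S.reshape(-1,3);k=(q[:,2]>54)&(q[:,2]<70)&(q[:,0]<-150)&(q[:,0]>-200)&(q[:,1]>60)&(q[:,1]<105);print("panel top x",np.median(q[k][:,0]),k.sum())
```

```text
t 20.4 pos [577.2  21.8 125.4] yawY -97.15 tilt [ 0.0012 -0.0001] F [-1.4 -8.2  7. ] M [-1.5   0.31  0.  ] w 7.0 gf 60.0 q [-0.37  0.6   0.37  1.88 -0.32  0.72 -1.51]
scan -90.72668095189837 -10.184481152037712
(-0.21283072233200073, 0.9941956400871277, (0, 12), (6, 6)) expect (6,6)
panel top x -172.33339152275278 44
panel top x -171.8023150705038 43
```

```bash
python3 -c "
from bench import r
print(r.hand_in())"
```

```text
the job is handed in; nothing more can be done
None
```

I pulled the drawer to its stop, slid the carrier under the leaf square against the left wall without lifting it, and handed the job in at about 20 s, still holding the carrier flat on the floor with roughly 7 N; no verdict came back.

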